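# Press the bushing flush and hold the press lever at the mark

### The arm

A 6-joint arm with a two-finger parallel gripper is mounted at the origin on the work surface. World frame = base frame: x ahead of the robot, y to its left, z up, the work surface at z = 0. Lengths are in mm, angles in rad, forces in N, time in s.
With the tool pointing down it reaches from about 275 to 750 mm from the base axis. Payload 10.2 kg.
Tool frame: the origin (TCP) lies midway between the tips of the shut fingers; the grasp point (between the pads) lies 19 mm behind it (ctrl.tcp_to_grasp is the z of the grasp point in the tool frame, in mm); z points along the fingers, y is the direction in which the jaws open and shut (so a half turn about z gives the same grasp; the last joint's range is limited). The gripper opens to 85 mm and grips with 20 to 120 N. Pads are 22 mm wide; open, the fingers measure 114 mm over their backs; the gripper's body (76 mm by 85 mm) begins 54 mm behind the grasp point. The pads swing forward as they close: fully open they stand 13 mm farther back than shut.
Start: joints at [0.903, 0.313, 1.498, -0, 1.331, -0.223], TCP at [225.909, 473.916, 231.294] pointing down, gripper open.
Joint ranges: [-2.94, 2.94], [-0.97, 2.17], [0.19, 2.56], [-1.23, 4.37], [0.02, 3.11], [-2.88, 2.88]. Speed limits (rad/s): [2.39, 2.39, 3.01, 3.14, 3.14, 3.14].

### API

Orientations are given as a unit quaternion [w, x, y, z].
In Python, from rig import sensors, capture, order, ctrl gives the robot as it stands. The module is installed in compiled form; this text tells all that it offers.
- The arm moves only by the tool play_rows, never from a script. Its argument "deltas" is a list of rows, each a list of 7 numbers: the shift along the world's x, y, z in units of 40 mm (1.0 is 40 mm), then the turn, a rotation vector about the world's x, y, z in units of 6 degrees (1.0 is 6 degrees), then the opening, from -1 (shut) to 1 (fully open). A call has 1 to 8 rows; each row shifts and turns the commanded pose from where the row before left it; what a row does not reach is not made up. A row lasts 1/12 s, in which the tool goes at most 41.7 mm and 7.16 degrees, less where a joint would pass 70% of its speed; a pose out of reach is approached as far as the arm can. A call is refused whole if a number of a shift passes 1 or a number of a turn 1, either way. A call with a gripper value outside its range is refused whole. The fingers move at their own pace and stop on an object; "squeeze" is the grip in N (left out, the last holds). Time passes only in rows, so rows that do not move let the fingers close. It gives the time, the measured TCP pose, the force and the opening at its end, in the units of the state.
- sensors.sense(): the state, without advancing time (a new reading comes with each control period).
- capture(name): name is "scene" or "top" or "wrist"; returns a dict with "pixels" (400x640x3 uint8, red, green, blue), "z_map" (400x640 float32, mm along the optical axis (not along the pixel's ray), 0 where there is no reading), "fx", "fy", "cx", "cy" (pixels), "eye" and "rotation" of the camera in the world; the wrist camera has in their place "tool_from_camera" (4x4, takes a point from camera to tool coordinates, whose origin is the TCP and whose axes are the flange's). Camera axes: x right, y down, z forward; pixel columns grow to the right and rows downward; lengths in mm; the calibration is good to about 2 mm. A picture is of the moment at which its call begins: read the wrist's pose just before it.
- order.finish_job(): hands the job in, once; it reports no verdict.
The state is a dict: "time_s": time; "joints": joint angles; "dq": joint speeds; "tau": joint torques, N m; "eef_pos": TCP position; "ee_rot": TCP orientation; "force": force on the tool from outside, world axes, zero at the start; "wrist_torque": the same for the moment, N m; "grip_width": opening from 0.0 (shut) to 1.0 (fully open).
Only numpy, scipy, OpenCV 4.12 (cv2) and the standard library are available. Lean on these libraries where they do the work, as an engineer would, in place of code of your own. Each camera call takes 0.05 s, during which the arm holds its last target. There are 200 camera calls.

### The job

The hardwood block lying in the wooden feed guide of the hand press has a brass bushing standing proud of its hole. Slide the block along the guide, without lifting it out, under the raised ram and fully up against the end stop, then pull the spring-return press lever down until it stands over the long line of the depth quadrant, so that the ram seats the bushing flush with the wood and no deeper. Finish holding the lever there with the fingers so the adhesive can grab (do not let go), and leave the other things on the bench alone.

Things in the scene. Friction and masses are not known exactly. Their poses are not given: they have to be found in the camera images.
- press: Fixed grey hand press, wooden feed guide on its anvil. Origin: on the bench below the ram axis. Axes: +x = feed direction towards the end stop, +y = open side of the throat, z up; all press coordinates are mm in this frame. Base x -55 to 55, y -150 to 65, 40 high. Column x -21 to 21, y -148 to -86. Head (overhang) x -40 to 35, y -134 to 43, z 151 to 233.
- guide_stop (a point): Centre of the end stop's face at floor level: x 35, y 0, z 55 in the press frame; the stop is 26 high. The guide's floor is at z 55, from x -207 to 50. Its two rails have inner faces at y -26.5 and 26.5, outer faces at -44.5 and 44.5, tops at z 65.
- quadrant_mark (a point): Outer end of the long, 4 mm wide line of the depth quadrant: the mark. The quadrant is an aluminium sector plate, radius 106 mm about the lever axis, at x 32 to 36 of the press, just behind the lever bar; all its other lines are short. The long line points from the axis to 17.3 degrees below horizontal on the press's +y side.
- block: Loose hardwood block, 150 x 50 x 40 mm, 0.2 kg, lying in the guide with 3 mm side play. Origin: centre of its underside; x (long) points to the stop, z up. Brass bushing, 22 mm outside diameter, on the centre line 40 mm ahead of the block's centre, 35 mm from the leading end. With that end on the stop the bushing is under the ram. Starts 30 to 80 mm short of the stop.
- bushing (a joint): How far the bushing has been pressed in from its highest position, m. Its top is flush with the wood at 0.010, starts at 0 to 0.002 (10 to 8 mm proud), can go too deep up to 0.016. It is tight (about 28 N to move it) and stays where it is pressed.
- bushing_top (a point): Centre of the bushing's top face.
- ram_nose (a point): Centre of the flat lower end of the ram's 16 mm nose, on the ram axis. At rest 111 mm above the bench (16 mm above the block's top, 6 mm above a fully proud bushing); goes straight down 16 mm per rad of lever. The ram's 25 mm square bar sticks out of the head's top, to 295 mm above the bench at rest.
- lever_axis (a point): Point on the lever's horizontal pivot axis (parallel to the press's x axis), in the plane in which the bar swings: at x 50, y -28.5, z 190 mm of the press.
- lever_grip (a point): Middle of the lever's rubber grip, a sleeve 25 mm in diameter, 100 mm long along the bar, 172 mm from lever_axis; the bare bar is 14 mm thick. At rest the bar rises 40 degrees above horizontal towards the press's +y, with free room above and beside the grip. The bar ends 235 mm from the axis; its other end reaches 82 mm past it.
- lever (a joint): Lever angle, rad: 0 at rest (up), grows as the grip end is pulled down about lever_axis. At 1.0 (17.3 degrees below horizontal, over the long line) the ram nose is level with the block's top: bushing flush. Limit 1.4. A spring returns it to 0 when let go; at the grip it takes about 5 N at first, 10 N at the mark.
- glue: Bystander: small white adhesive bottle, 34 mm diameter, 85 mm tall, beside the press. Origin: centre of its underside.
- bush_tray: Bystander: black tray of spare bushings, 110 x 75 x 26 mm, near the throat side of the press. Origin: centre of its underside.
- done_block: Bystander: a finished block like the one in the guide, 150 x 50 x 40 mm, bushing flush, lying on the bench. Origin: centre of its underside.
- mallet: Bystander: hammer lying on the bench.
- bench_brush: Bystander: brush lying on the bench.
- spanner: Bystander: spanner lying on the bench.
- try_square: Bystander: try square with a wooden stock and a steel blade, 100 x 174 mm, lying on the bench.
There are look-alikes about, which are no part of the job. What is shaped like the block but black or turquoise is not meant.

How it is judged (in metres and radians):
On the way, in this order (a step that is already met when the one before it is completed fails the run):
1. the block is in the guide, up against the end stop, its bushing centred under the ram (horizontal distance between bushing_top and ram_nose below 0.004 m and value of joint bushing below 0.004 m), for 0.2 s.
2. the lever is pulled to the long line and the bushing is flush (value of joint lever between 0.9 and 1.1 rad and value of joint bushing between 0.0082 and 0.0118 m), for 0.2 s.
At the end, for the whole second after the job is handed in: The fingers hold the lever still (more than 2 N on it) within 0.1 rad of the mark at 1.0 rad; the bushing is flush with the block's top within 1.8 mm, neither proud nor deeper; the block is in the guide at the stop, bushing within 4 mm of the ram axis (all of step 2 and velocity of joint lever between -0.1 and 0.1 rad/s and contact force between the fingers and lever above 2 N and horizontal distance between bushing_top and ram_nose below 0.004 m); the arm keeps its last pose, push and grip.
It fails at once if the block is lifted out of the guide (z of block in the frame of press above 0.066 m).
It fails at once if a bystander is pushed about (more than 30 mm) (distance of any of glue, bush_tray, done_block, mallet, bench_brush, spanner, try_square from where it was at the start of the episode above 0.03 m).
It also fails if it takes over 54 s, if anything falls off the work surface, if the arm or the gripper's body presses on something with over 40 N, if the wrist force passes 120 N, or if a joint passes its speed limit or range.

## Working session

There is one attempt and no reset: what is moved stays moved. The work goes in short steps, Python scripts to look and compute and a tool call to move; the robot and the scene stay as the last step left them, time stands still between calls to the robot, and variables do not carry over. Pictures are saved under pics/ and viewed, about 8 in all and at most 12, crops included, and the job is handed in when it is done.

Besides the shell and the picture viewer there is one more tool, called after "Call:" as a command line: name --pt "numbers of a row" for each row, then --argument value for the rest. play_rows: Moves the arm, as the interface text tells. Its arguments: {"type":"object","properties":{"deltas":{"type":"array","items":{"type":"array","items":{"type":"number"}}},"squeeze":{"type":"number"}},"required":["deltas"]}

```bash
mkdir -p pics; cat > h.py <<'E'
import numpy as np, cv2
from rig import sensors, capture, order, ctrl
from scipy.spatial.transform import Rotation as R
def cloud(c, s=None):
    v,u=np.mgrid[0:400,0:640]; z=c["z_map"]
    P=np.stack([(u-c["cx"])/c["fx"]*z,(v-c["cy"])/c["fy"]*z,z],-1)
    if "eye" in c: return P@np.array(c["rotation"]).T+np.array(c["eye"])
    T=np.array(c["tool_from_camera"]); w,x,y,q=s["ee_rot"]
    P=P@T[:3,:3].T+T[:3,3]
    return P@R.from_quat([x,y,q,w]).as_matrix().T+np.array(s["eef_pos"])
E
python3 - <<'E'
from h import *
s=sensors.sense(); print(s)
for n in ["scene","top"]:
    c=capture(n); np.savez(n+".npz",P=cloud(c),px=c["pixels"]); cv2.imwrite(f"pics/{n}.png",c["pixels"][:,:,::-1]); print(c["eye"],c["rotation"],c["fx"])
E
```

```text
{'time_s': 0.0, 'joints': array([ 9.02563853e-01,  3.13440489e-01,  1.49843579e+00, -1.42991353e-05,
        1.33099814e+00, -2.23361962e-01]), 'dq': array([-0.00033327,  0.00029957,  0.00152163, -0.00016594, -0.00010573,
       -0.00155344]), 'tau': array([-7.43694072e-04, -4.12254882e+01, -2.59750503e+01, -6.06209892e-05,
        4.05353247e-03,  1.27328258e-05]), 'eef_pos': array([225.76191677, 473.69472316, 230.74043092]), 'ee_rot': array([-2.70068351e-04,  2.20603828e-01,  9.75363286e-01, -5.81240491e-04]), 'force': array([-0.16133437, -0.36751087,  0.43892408]), 'wrist_torque': array([0.03002693, 0.02986653, 0.05343347]), 'grip_width': 1.0026468376523423}Traceback (most recent call last):
  File "<stdin>", line 4, in <module>
  File "h.py", line 7, in cloud
    if "eye" in c: return P@np.array(c["rotation"]).T+np.array(c["eye"])
                          ~^~~~~~~~~~~~~~~~~~~~~~~~~~
ValueError: matmul: Input operand 1 has a mismatch in its core dimension 0, with gufunc signature (n?,k),(k,m?)->(n?,m?) (size 4 is different from 3)
```

Rotation is a quaternion [w,x,y,z].

```bash
cat > h.py <<'E'
import numpy as np, cv2
from rig import sensors, capture, order, ctrl
from scipy.spatial.transform import Rotation as R
def rot(q): return R.from_quat(np.array(q)[[1,2,3,0]]).as_matrix()
def cloud(c, s=None):
    v,u=np.mgrid[0:400,0:640]; z=c["z_map"]
    P=np.stack([(u-c["cx"])/c["fx"]*z,(v-c["cy"])/c["fy"]*z,z],-1)
    if "eye" in c: return P@rot(c["rotation"]).T+np.array(c["eye"])
    T=np.array(c["tool_from_camera"])
    P=P@T[:3,:3].T+T[:3,3]
    return P@rot(s["ee_rot"]).T+np.array(s["eef_pos"])
E
python3 - <<'E'
from h import *
for n in ["scene","top"]:
    c=capture(n); P=cloud(c); np.savez(n+".npz",P=P,px=c["pixels"]); cv2.imwrite(f"pics/{n}.png",c["pixels"][:,:,::-1]); print(c["eye"],c["rotation"],c["fx"],P[200,320],P[380,320])
E
```

```text
[1042.95652051  839.04381864  955.35807855] [-0.10498124  0.23448193  0.86532634 -0.43035739] 414.1694619752918 [ 459.29623429 -245.06570504    5.7486039 ] [832.76702157 423.21387877 112.23458417]
[ 325.75289174  -17.64596328 1668.69523801] [-0.0541164   0.71353448 -0.69610734  0.05809075] 471.44202966680234 [550.55779112 -33.52495994  -6.28723116] [  4.68460075 -42.59727831 283.71756301]
```

View pics/scene.png

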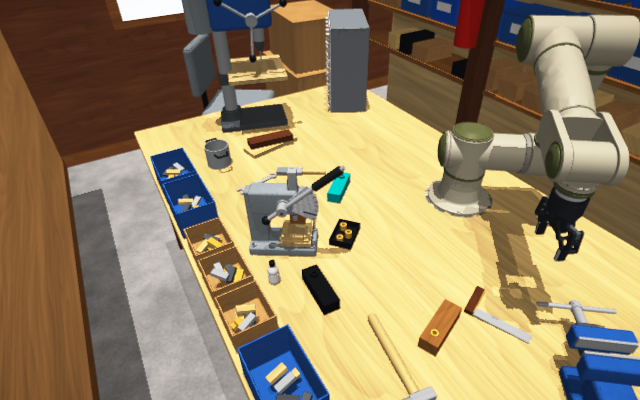

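View pics/top.png

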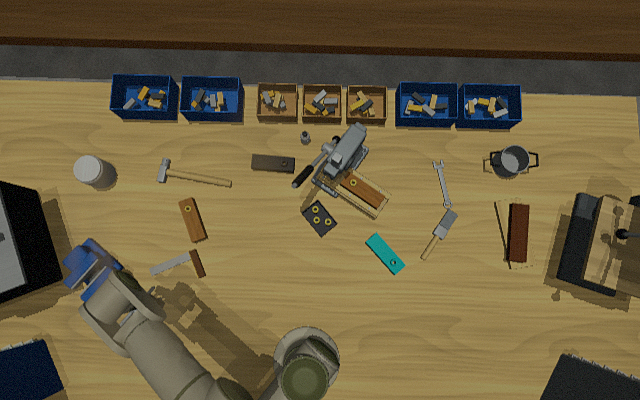

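Top view: the press is at (345,155). The guide runs from (382,210) up-left to the ram, with the orange block in it at (362,188). The lever's black grip is at (304,175), the tray at (319,217) and the glue at (305,137). The look-alikes are black (272,162), turquoise (385,253) and the finished block (192,220). I'll fit the press frame and check it in an enlarged crop.

```bash
python3 - <<'E'
from h import *
d=np.load("top.npz"); P=d["P"]; px=d["px"]
a=cv2.resize(px[115:245,255:405,::-1],None,fx=5,fy=4.6,interpolation=cv2.INTER_CUBIC); a=cv2.resize(px[120:240,260:400,::-1],(700,600),interpolation=cv2.INTER_CUBIC)
cv2.imwrite("pics/crop.png",a)
for (u,v) in [(345,155),(362,188),(352,182),(382,210),(304,175),(319,217),(305,137),(272,162),(385,253)]: print(u,v,P[v,u].round())
# block top + rail masks
sub=P[120:240,290:400].reshape(-1,3)
z=sub[:,2]; print(np.histogram(z,bins=np.arange(-10,310,10)))
for lo,hi in [(88,104),(58,70),(225,243)]:
    m=sub[(z>lo)&(z<hi)][:,:2].astype(np.float32); r=cv2.minAreaRect(m); print(lo,hi,len(m),r)
E
```

```text
345 155 [ 663. -106.  227.]
362 188 [ 581. -173.   98.]
352 182 [ 608. -143.   57.]
382 210 [ 519. -254.    5.]
304 175 [579.  18. 319.]
319 217 [489. -31.  -2.]
305 137 [764.  25.  59.]
272 162 [676. 140.  38.]
385 253 [ 367. -260.   41.]
(array([3289, 5151,  251,  326,  394,  188,  349,  568,  115,   71,  522,
        100,    0,    0,    0,    3,   38,   32,   44,   33,   42,  117,
         96,  332,  629,   55,   25,   30,   20,   34,   93]), array([-10,   0,  10,  20,  30,  40,  50,  60,  70,  80,  90, 100, 110,
       120, 130, 140, 150, 160, 170, 180, 190, 200, 210, 220, 230, 240,
       250, 260, 270, 280, 290, 300]))
88 104 629 ((642.287841796875, -92.77790832519531), (361.1210021972656, 60.17002868652344), 51.46424102783203)
58 70 645 ((645.0206909179688, -155.91896057128906), (325.0869445800781, 353.1219482421875), 9.04021167755127)
225 243 901 ((674.7264404296875, -93.33930969238281), (81.06468200683594, 221.65438842773438), 45.580745697021484)
```

View pics/crop.png

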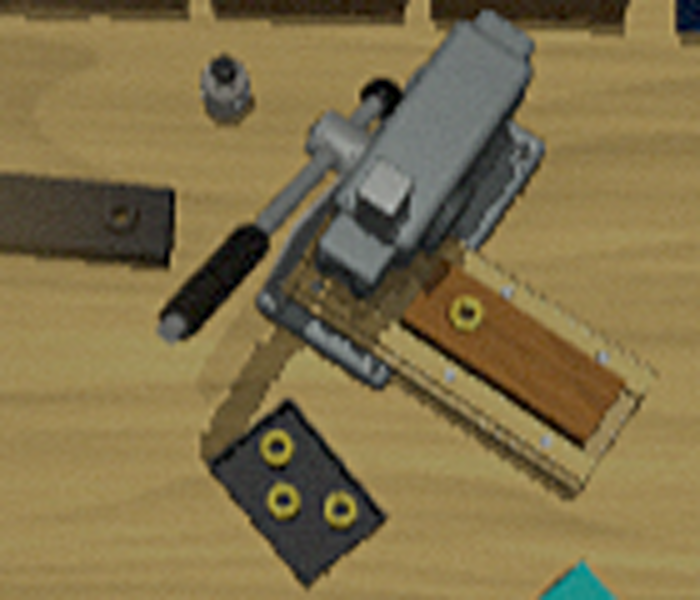

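The crop shows one brown block with a brass bushing, at crop (466,312), lying in the pale guide. It is the block that is meant: the black one and the turquoise one are outside the guide, and so is the finished one. Next I fit the press frame to rails, block top, ram bar and lever.

```bash
python3 - <<'E'
from h import *
from scipy.optimize import least_squares
for n in ["top","scene"]:
    d=np.load(n+".npz"); P=d["P"].reshape(-1,3); 
    roi=(P[:,0]>470)&(P[:,0]<780)&(P[:,1]<70)&(P[:,1]>-290)
    Q=P[roi]
    g=Q[(Q[:,2]>50)&(Q[:,2]<110)]
    b=Q[(abs(Q[:,2]-95)<6)&(Q[:,1]<-100)&(Q[:,0]<640)]
    if len(b)>20: print(n,"block",len(b),cv2.minAreaRect(b[:,:2].astype(np.float32)),np.median(b[:,2]))
    # whole guide+block silhouette away from press
    k=Q[(Q[:,2]>58)&(Q[:,2]<110)&(Q[:,1]<-120)&(Q[:,0]<640)]
    if len(k)>20: print(n,"guide",len(k),cv2.minAreaRect(k[:,:2].astype(np.float32)))
    r=Q[(abs(Q[:,2]-295)<6)&(Q[:,1]<-40)]; print(n,"ram",len(r), np.median(r,0) if len(r) else 0, cv2.minAreaRect(r[:,:2].astype(np.float32)) if len(r)>4 else 0)
    hd=Q[(abs(Q[:,2]-233)<5)&(Q[:,1]<-30)]
    if len(hd)>20: print(n,"head",len(hd),cv2.minAreaRect(hd[:,:2].astype(np.float32)),np.median(hd[:,2]))
    l=Q[(Q[:,2]>250)&(Q[:,1]>-45)]; 
    if len(l)>9:
        c=l.mean(0); v=np.linalg.svd(l-c)[2][0]; print(n,"lever",len(l),c.round(),v.round(3),l.max(0),l.min(0))
E
```

```text
top block 564 ((578.218994140625, -174.80206298828125), (149.6431121826172, 51.491207122802734), 56.354251861572266) 95.77380231731422
top guide 1079 ((572.7822265625, -180.57986450195312), (164.37664794921875, 100.73418426513672), 57.113037109375)
top ram 70 [640.99319776 -77.98360807 296.02064651] ((641.57763671875, -77.0605697631836), (24.73777198791504, 26.682321548461914), 57.7855224609375)
top head 684 ((686.7882690429688, -105.38211059570312), (77.77397918701172, 182.1787872314453), 47.3215217590332) 232.8967869364385
top lever 277 [585.  17. 308.] [-0.627  0.443  0.64 ] [642.78266423  53.80015898 348.25832618] [538.89498761 -31.32911387 250.59914055]
scene guide 50 ((574.5023803710938, -183.48614501953125), (178.33567810058594, 42.418792724609375), 35.39955139160156)
scene ram 59 [641.35037944 -72.60397973 295.37176632] ((642.0481567382812, -74.12274169921875), (23.75263214111328, 24.711368560791016), 53.38446044921875)
scene head 582 ((691.8670043945312, -106.54853820800781), (75.14520263671875, 175.41856384277344), 47.56713104248047) 233.67305845297756
scene lever 408 [589.  22. 302.] [ 0.612 -0.475 -0.632] [643.08312304  53.64074472 347.44711264] [537.05499179 -32.51068586 250.17951518]
```

Press frame estimate: origin (641,-75.5), feed direction 57° (two views agree), block centre about 78 mm short of its final place. I'm moving closed fingers behind the block, jaw axis along the feed.

Call:
play_rows --pt "0.3 -0.77 0 0 0 -0.16 -1" --pt "0.3 -0.77 0 0 0 -0.16 -1" --pt "0.3 -0.77 0 0 0 -0.16 -1" --pt "0.3 -0.77 0 0 0 -0.16 -1" --pt "0.3 -0.77 0 0 0 -0.16 -1" --pt "0.3 -0.77 0 0 0 -0.16 -1" --pt "0.3 -0.77 0 0 0 -0.16 -1" --pt "0.3 -0.77 0 0 0 -0.16 -1" --squeeze 40

```text
time_s: 0.82
eef_pos: [322.0, 226.0, 231.2]
ee_rot: [-0.0, 0.286, 0.958, -0.0]
force: [1.0, 0.2, -0.3]
grip_width: 0.002
```

Call:
play_rows --pt "0.3 -0.77 0 0 0 0 -1" --pt "0.3 -0.77 0 0 0 0 -1" --pt "0.3 -0.77 0 0 0 0 -1" --pt "0.3 -0.77 0 0 0 0 -1" --pt "0.3 -0.77 0 0 0 0 -1" --pt "0.3 -0.77 0 0 0 0 -1" --pt "0.3 -0.77 0 0 0 0 -1" --pt "0.3 -0.77 0 0 0 0 -1"

```text
time_s: 1.48
eef_pos: [418.1, -20.6, 231.2]
ee_rot: [-0.0, 0.286, 0.958, 0.0]
force: [0.8, 1.0, 0.3]
grip_width: 0.002
```

Call:
play_rows --pt "0.3 -0.77 0 0 0 0 -1" --pt "0.3 -0.77 0 0 0 0 -1" --pt "0.3 -0.77 0 0 0 0 -1" --pt "0.3 -0.77 0 0 0 0 -1" --pt "0.3 -0.77 0 0 0 0 -1" --pt "0.3 -0.77 0 0 0 0 -1" --pt "0 0 0 0 0 0 -1" --pt "0 0 0 0 0 0 -1"

```text
time_s: 2.15
eef_pos: [489.8, -204.6, 230.5]
ee_rot: [-0.001, 0.286, 0.958, 0.0]
force: [-0.4, 0.7, 0.7]
grip_width: -0.004
```

Call:
play_rows --pt "0.34 -0.78 0 0 0 0 -1" --pt "0.34 -0.78 0 0 0 0 -1" --pt "0 0 0 0 0 0 -1"

```text
time_s: 2.4
eef_pos: [517.8, -268.9, 230.5]
ee_rot: [-0.0, 0.286, 0.958, -0.0]
force: [-0.2, 0.8, -0.6]
grip_width: 0.005
```

```bash
cat >> h.py <<'E'
th=np.radians(57); E=np.array([[np.cos(th),np.sin(th)],[-np.sin(th),np.cos(th)]]); O=np.array([641.3,-75.5])
def press(p): p=np.asarray(p,float).copy(); p[...,:2]=(p[...,:2]-O)@E.T; return p
E
python3 - <<'E'
from h import *
s=sensors.sense(); c=capture("wrist"); P=cloud(c,s); np.savez("w1.npz",P=P,px=c["pixels"])
cv2.imwrite("pics/w1.png",c["pixels"][:,:,::-1]); Q=press(P); print(press(s["eef_pos"]))
for lo,hi in [(90,100),(60,68)]:
    m=(Q[...,2]>lo)&(Q[...,2]<hi)&(Q[...,0]>-260)&(abs(Q[...,1])<60); q=Q[m]
    if len(q)>9: print(lo,len(q),cv2.minAreaRect(q[:,:2].astype(np.float32)),np.percentile(q[:,:2],[1,50,99],axis=0))
E
```

```text
[-229.46333971   -1.77571189  230.4943279 ]
90 9913 ((-118.08807373046875, -0.9325828552246094), (50.37531661987305, 150.67306518554688), 89.72505950927734) [[-192.48341392  -25.56148069]
 [-122.19276255    0.716847  ]
 [ -44.62071701   24.04341678]]
60 9462 ((-81.47314453125, -0.8485260009765625), (88.93073272705078, 254.46595764160156), 89.75572204589844) [[-206.79328346  -44.84069533]
 [ -71.7663228    28.96440069]
 [  42.30489909   43.63495571]]
```

View pics/w1.png

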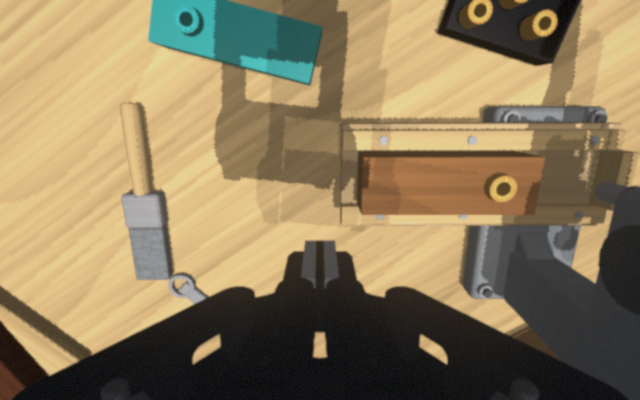

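The wrist view shows the block in the guide from (358,152) to (543,215), with the bushing at (503,188), and the shut fingers are just behind its trailing end. The measured guide centre is y -0.9, so the frame is good to 1 mm. Next I descend and push.

Call:
play_rows --pt "0 0 -0.8 0 0 0 -1" --pt "0 0 -0.8 0 0 0 -1" --pt "0 0 -0.8 0 0 0 -1" --pt "0 0 -0.8 0 0 0 -1" --pt "0 0 -0.75 0 0 0 -1" --pt "0 0 0 0 0 0 -1" --pt "0.08 0.12 0 0 0 0 -1" --pt "0.16 0.25 0 0 0 0 -1"

```text
time_s: 3.12
eef_pos: [527.5, -251.3, 75.6]
ee_rot: [0.001, 0.286, 0.958, -0.001]
force: [0.3, -0.5, 1.7]
grip_width: 0.001
```

Call:
play_rows --pt "0.16 0.25 0 0 0 0 -1" --pt "0.16 0.25 0 0 0 0 -1" --pt "0.16 0.25 0 0 0 0 -1" --pt "0.16 0.25 0 0 0 0 -1" --pt "0 0 0 0 0 0 -1"

```text
time_s: 3.53
eef_pos: [553.6, -208.9, 73.7]
ee_rot: [0.0, 0.284, 0.959, 0.0]
force: [1.1, -0.9, -0.1]
grip_width: 0.002
```

Call:
play_rows --pt "0.12 0.17 0 0 0 0 -1" --pt "0.12 0.17 0 0 0 0 -1" --pt "0.12 0.16 0 0 0 0 -1" --pt "0 0 0 0 0 0 -1"

```text
time_s: 3.87
eef_pos: [567.5, -190.0, 73.2]
ee_rot: [0.0, 0.285, 0.959, 0.0]
force: [0.4, -0.6, -0.5]
grip_width: 0.001
```

Call:
play_rows --pt "0.03 0.04 0 0 0 0 -1" --pt "0.03 0.04 0 0 0 0 -1" --pt "0.03 0.04 0 0 0 0 -1" --pt "0 0 0 0 0 0 -1"

```text
time_s: 4.2
eef_pos: [570.3, -186.4, 73.2]
ee_rot: [-0.0, 0.285, 0.958, 0.0]
force: [1.0, 1.1, 0.2]
grip_width: 0.001
```

```bash
python3 - <<'E'
from h import *
s=sensors.sense(); print(press(s["eef_pos"]),s["force"],E@s["force"][:2])
c=capture("wrist"); P=cloud(c,s); Q=press(P)
m=(abs(Q[...,2]-95)<5)&(abs(Q[...,1])<30)&(Q[...,0]>-220); q=Q[m]; print(len(q),cv2.minAreaRect(q[:,:2].astype(np.float32)))
c=capture("top"); P=cloud(c); Q=press(P)
m=(abs(Q[...,2]-95)<5)&(abs(Q[...,1])<30)&(Q[...,0]>-220); q=Q[m]; print(len(q),cv2.minAreaRect(q[:,:2].astype(np.float32)))
E
```

```text
[-131.63426095   -0.86638959   73.16108416] [0.95752996 1.08439993 0.20664225] [ 1.43096249 -0.21244566]
28589 ((-70.73745727539062, -1.6105175018310547), (147.49105834960938, 51.51521682739258), 0.28546005487442017)
177 ((275.72357177734375, 0.5584487915039062), (58.02790832519531, 678.8441772460938), 89.70635986328125)
```

Call:
play_rows --pt "0.03 0.04 0 0 0 0 -1" --pt "0.03 0.04 0 0 0 0 -1" --pt "0.03 0.04 0 0 0 0 -1" --pt "0 0 0 0 0 0 -1"

```text
time_s: 4.63
eef_pos: [571.3, -185.6, 73.4]
ee_rot: [-0.002, 0.285, 0.958, -0.004]
force: [-18.1, -20.8, 3.9]
grip_width: -0.005
```

Call:
play_rows --pt "0.03 0.04 0 0 0 0 -1" --pt "0.03 0.04 0 0 0 0 -1" --pt "0 0 0 0 0 0 -1"

```text
time_s: 4.88
eef_pos: [571.7, -185.6, 73.4]
ee_rot: [-0.004, 0.286, 0.958, -0.007]
force: [-31.5, -36.7, 6.3]
grip_width: 0.001
```

Call:
play_rows --pt "0.03 0.04 0 0 0 0 -1" --pt "0.03 0.04 0 0 0 0 -1" --pt "0 0 0 0 0 0 -1"

```text
time_s: 5.13
eef_pos: [572.0, -185.5, 73.5]
ee_rot: [-0.006, 0.286, 0.958, -0.009]
force: [-45.2, -52.0, 10.7]
grip_width: -0.001
```

The force climbs to 69 N without motion, so the block is on the stop. Now I back off, rise and look.

Call:
play_rows --pt "-0.1 -0.15 0 0 0 0 -1" --pt "-0.2 -0.3 0 0 0 0 -1" --pt "-0.4 -0.6 0 0 0 0 -1" --pt "-0.4 -0.6 0 0 0 0 -1" --pt "0 0 0.8 0 0 0 -1" --pt "0 0 0.8 0 0 0 -1" --pt "0 0 0.8 0 0 0 -1" --pt "0 0 0 0 0 0 -1"

```text
time_s: 5.8
eef_pos: [536.8, -242.7, 175.9]
ee_rot: [0.005, 0.285, 0.958, -0.002]
force: [0.0, 0.2, 0.9]
grip_width: -0.0
```

```bash
python3 - <<'E'
from h import *
s=sensors.sense(); print(press(s["eef_pos"]),s["force"])
c=capture("wrist"); P=cloud(c,s); Q=press(P)
m=(abs(Q[...,2]-95)<4)&(abs(Q[...,1])<28)&(Q[...,0]>-160); q=Q[m]; print(len(q),cv2.minAreaRect(q[:,:2].astype(np.float32)),np.percentile(q[:,0],[0.5,1,2,5]))
for z in (63,70,80,105,111):
  m=(abs(Q[...,2]-z)<3)&(abs(Q[...,1])<25)&(Q[...,0]>-160); q=Q[m]; print(z,len(q),q.min(0) if len(q) else 0,q.max(0)if len(q) else 0)
cv2.imwrite("pics/w2.png",c["pixels"][:,:,::-1])
E
```

```text
[-197.14936894   -3.3964511   175.86667178] [0.04415979 0.21707809 0.87966847]
13237 ((-43.650634765625, -1.799072265625), (147.35609436035156, 50.86149978637695), 0.5341815948486328) [-116.85723181 -116.60358325 -115.56984602 -111.73092318]
63 425 [-117.48176001  -24.89548553   60.00136827] [34.74247049 24.96129668 65.90730906]
70 451 [-117.39533967  -24.81598238   67.00487977] [35.24000229 24.99653063 72.99588916]
80 496 [-117.35594081  -24.82287259   77.01353889] [31.591742   24.19026687 82.97032644]
105 466 [-13.72486821 -11.89897146 102.01333645] [  7.47949091   9.95283681 105.72890021]
111 73 [ -9.79743748  -7.49200391 111.12447909] [  1.87978574   6.79833613 113.94074407]
```

View pics/w2.png

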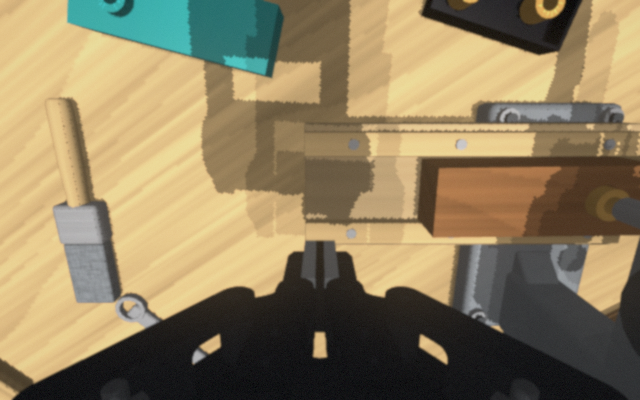

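The view shows the block's trailing end at (420,160)-(430,235), x≈-116, so it is on the stop, and the bushing at (605,205) is under the nose. Next comes the lever: rise, open, tilt 15° and move over the grip.

Call:
play_rows --pt "0 0 0.85 0 0 0 -1" --pt "0 0 0.85 0 0 0 -1" --pt "0 0 0.85 0 0 0 -1" --pt "0 0 0.85 0 0 0 -1" --pt "0 0 0.85 0 0 0 -1" --pt "0 0 0.87 0 0 0 0.5" --pt "0 0 0 0 0 0 0.5"

```text
time_s: 6.43
eef_pos: [535.5, -241.6, 380.1]
ee_rot: [0.005, 0.285, 0.958, -0.001]
force: [-1.2, 0.1, 0.8]
grip_width: 0.273
```

Call:
play_rows --pt "0.2 0.79 0 0.17 0.26 0 0.5" --pt "0.2 0.79 0 0.17 0.26 0 0.5" --pt "0.2 0.79 0 0.17 0.26 0 0.5" --pt "0.2 0.79 0 0.17 0.26 0 0.5" --pt "0.2 0.79 0 0.17 0.26 0 0.5" --pt "0.2 0.79 0 0.17 0.26 0 0.5" --pt "0.2 0.79 0 0.17 0.26 0 0.5" --pt "0.2 0.79 0 0.17 0.26 0 0.5"

```text
time_s: 7.1
eef_pos: [599.0, 13.3, 372.9]
ee_rot: [-0.126, 0.283, 0.95, 0.037]
force: [0.6, 0.3, -0.1]
grip_width: 0.747
```

Call:
play_rows --pt "0 0 0 0 0 0 0.5" --pt "0 0 0 0 0 0 0.5"

```text
time_s: 7.27
eef_pos: [599.2, 12.7, 372.3]
ee_rot: [-0.125, 0.282, 0.951, 0.037]
force: [0.1, -0.7, 0.1]
grip_width: 0.748
```

```bash
sed -i 's/O=np.array.*/O=np.array([641.3,-77.1])/' h.py; python3 - <<'E'
from h import *
s=sensors.sense(); Rm=rot(s["ee_rot"]); print(press(s["eef_pos"]),s["grip_width"],"axes in press:",np.c_[Rm[:2].T@E.T,Rm[2]].round(3), np.c_[s["joints"]].T.round(2))
c=capture("wrist"); P=cloud(c,s); Q=press(P); px=c["pixels"].astype(int)
cv2.imwrite("pics/w3.png",c["pixels"][:,:,::-1])
# lever bar points: direction at 40deg
a=np.radians(40); y=Q[...,1]+28.5; z=Q[...,2]-190; r=y*np.cos(a)+z*np.sin(a); t=-y*np.sin(a)+z*np.cos(a)
for n,QQ in (("wrist",Q),("top",press(np.load("top.npz")["P"])),("scene",press(np.load("scene.npz")["P"]))):
    y=QQ[...,1]+28.5; z=QQ[...,2]-190; r=y*np.cos(a)+z*np.sin(a); t=-y*np.sin(a)+z*np.cos(a)
    m=(r>130)&(r<215)&(abs(t)<30)&(abs(QQ[...,0]-50)<30); 
    print(n,m.sum(),np.percentile(QQ[m][:,0],[2,50,98]),np.percentile(t[m],[2,50,98]),np.polyfit(r[m],t[m],1)) if m.sum()>9 else 0
E
```

```text
[ 52.37981732  84.24743317 372.31948   ] 0.7484744708331108 axes in press: [[ 0.001  0.966  0.259]
 [ 1.    -0.    -0.001]
 [-0.     0.259 -0.966]] [[-0.21  0.6   0.73  0.1   2.05 -1.17]]
wrist 3486 [38.64240391 50.3971814  62.00389308] [ 3.28907921 11.52411316 13.66931489] [2.47096299e-03 1.01839112e+01]
top 160 [38.54994127 48.43396173 61.44172338] [-0.04225783 11.68699155 16.08867076] [0.01246959 8.61153712]
scene 254 [45.09057698 58.40559557 63.59431952] [-8.65006689  6.00710224 13.93095394] [-4.24663500e-03  5.73755746e+00]
```

View pics/w3.png

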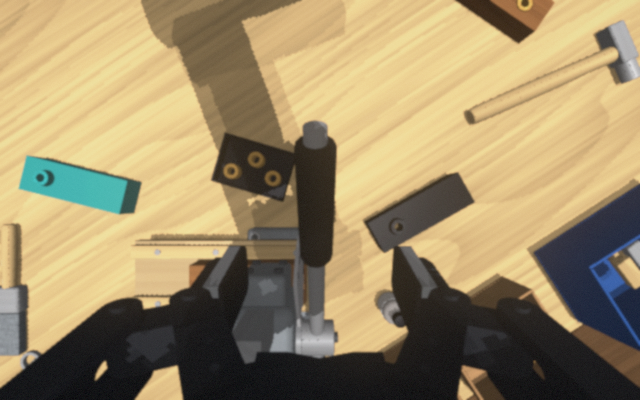

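The grip runs in the view from (316,140) to (316,262), straight between the open fingers, with its centre measured at x 50.3 and the bar at 40°. Now I lower over it and close.

Call:
play_rows --pt "-0.1 0.05 -0.44 0 0 0 0.5" --pt "-0.1 0.06 -0.44 0 0 0 0.5" --pt "-0.11 0.05 -0.44 0 0 0 0.5" --pt "-0.1 0.06 -0.44 0 0 0 0.5" --pt "-0.1 0.05 -0.44 0 0 0 0.5" --pt "0 0 0 0 0 0 0.5"

```text
time_s: 7.82
eef_pos: [576.8, 21.6, 283.1]
ee_rot: [-0.127, 0.284, 0.95, 0.037]
force: [0.8, -0.1, -1.0]
grip_width: 0.752
```

Call:
play_rows --pt "0 0 0 0 0 0 -1" --pt "0 0 0 0 0 0 -1" --pt "0 0 0 0 0 0 -1" --pt "0 0 0 0 0 0 -1" --pt "0 0 0 0 0 0 -1" --pt "0 0 0 0 0 0 -1" --squeeze 60

```text
time_s: 8.32
eef_pos: [578.9, 22.5, 287.1]
ee_rot: [-0.123, 0.283, 0.95, 0.038]
force: [3.6, 3.1, 4.8]
grip_width: 0.271
```

```bash
python3 - <<'E'
from h import *
s=sensors.sense(); Rm=rot(s["ee_rot"]); p=press(s["eef_pos"]); d=np.r_[E@Rm[:2,2],Rm[2,2]]; g=p-17*d; print(p,g,s["grip_width"],s["force"])
y,z=g[1]+28.5,g[2]-190; print("r,ang",np.hypot(y,z),np.degrees(np.arctan2(z,y)))
# plan: fixed relative offset of grasp to bar; lever angle a(deg above horiz) 40->-17.3, tilt 15->-15
N=24; r=np.hypot(y,z); a0=np.degrees(np.arctan2(z,y)); prev=p.copy()
for k in range(1,N+1):
    a=np.radians(a0-57.3*k/N); b=np.radians(15-30*k/N); q=np.array([p[0],-28.5+r*np.cos(a),190+r*np.sin(a)])+17*np.array([0,np.sin(b),-np.cos(b)])
    dl=q-prev; prev=q; w=E.T@dl[:2]; print(k,(np.r_[w,dl[2]]/40).round(3))
print("turn per row",(np.r_[E.T@np.array([-30/N,0])]/6).round(3))
E
```

```text
[ 49.54250339 106.60990818 287.08098395] [ 49.50079383 102.27190674 303.51813711] 0.2709330925960552 [3.58774339 3.12748316 4.79564098]
r,ang 173.16945182406104 40.96001009792327
1 [-0.091  0.059 -0.141]
2 [-0.084  0.055 -0.145]
3 [-0.079  0.051 -0.15 ]
4 [-0.074  0.048 -0.154]
5 [-0.068  0.044 -0.157]
6 [-0.063  0.041 -0.161]
7 [-0.057  0.037 -0.164]
8 [-0.052  0.033 -0.167]
9 [-0.046  0.03  -0.169]
10 [-0.04   0.026 -0.172]
11 [-0.034  0.022 -0.174]
12 [-0.028  0.018 -0.175]
13 [-0.021  0.014 -0.177]
14 [-0.015  0.01  -0.178]
15 [-0.009  0.006 -0.179]
16 [-0.003  0.002 -0.179]
17 [ 0.004 -0.002 -0.179]
18 [ 0.01  -0.006 -0.179]
19 [ 0.016 -0.01  -0.179]
20 [ 0.022 -0.015 -0.178]
21 [ 0.029 -0.019 -0.177]
22 [ 0.035 -0.023 -0.176]
23 [ 0.041 -0.027 -0.174]
24 [ 0.047 -0.031 -0.172]
turn per row [-0.113 -0.175]
```

Grip width 23 mm, so the lever is held. Now I pull it down along the arc, turning with it.

Call:
play_rows --pt "-0.09 0.06 -0.14 -0.11 -0.17 0 -1" --pt "-0.08 0.05 -0.15 -0.11 -0.17 0 -1" --pt "-0.08 0.05 -0.15 -0.11 -0.17 0 -1" --pt "-0.07 0.05 -0.15 -0.11 -0.17 0 -1" --pt "-0.07 0.04 -0.16 -0.11 -0.17 0 -1" --pt "-0.06 0.04 -0.16 -0.11 -0.17 0 -1" --pt "-0.06 0.04 -0.16 -0.11 -0.17 0 -1" --pt "-0.05 0.03 -0.17 -0.11 -0.17 0 -1"

```text
time_s: 8.98
eef_pos: [555.7, 37.7, 237.9]
ee_rot: [-0.042, 0.285, 0.958, 0.014]
force: [-2.9, 7.4, 11.0]
grip_width: 0.269
```

Call:
play_rows --pt "-0.05 0.03 -0.17 -0.11 -0.17 0 -1" --pt "-0.04 0.03 -0.17 -0.11 -0.17 0 -1" --pt "-0.03 0.02 -0.17 -0.11 -0.17 0 -1" --pt "-0.03 0.02 -0.18 -0.11 -0.17 0 -1" --pt "-0.02 0.01 -0.18 -0.11 -0.17 0 -1" --pt "-0.01 0.01 -0.18 -0.11 -0.17 0 -1" --pt "-0.01 0.01 -0.18 -0.11 -0.17 0 -1" --pt "0 0 -0.18 -0.11 -0.17 0 -1"

```text
time_s: 9.65
eef_pos: [548.1, 42.7, 181.2]
ee_rot: [0.039, 0.285, 0.958, -0.01]
force: [-5.9, 6.4, 12.1]
grip_width: 0.275
```

Call:
play_rows --pt "0 0 -0.18 -0.11 -0.17 0 -1" --pt "0.01 -0.01 -0.18 -0.11 -0.17 0 -1" --pt "0.02 -0.01 -0.18 -0.11 -0.17 0 -1" --pt "0.02 -0.01 -0.18 -0.11 -0.17 0 -1" --pt "0 0 0 0 0 0 -1" --pt "0 0 0 0 0 0 -1"

```text
time_s: 10.15
eef_pos: [550.4, 41.2, 152.2]
ee_rot: [0.079, 0.284, 0.955, -0.022]
force: [-3.0, 5.0, 8.4]
grip_width: 0.27
```

```bash
cat > meas.py <<'E'
from h import *
import sys
s=sensors.sense(); Rm=rot(s["ee_rot"]); p=press(s["eef_pos"]); d=np.r_[E@Rm[:2,2],Rm[2,2]]; g=p-17*d
y,z=g[1]+28.5,g[2]-190; print("tcp",p.round(1),"r,ang",np.hypot(y,z).round(1),np.degrees(np.arctan2(z,y)).round(1),s["grip_width"],s["force"],"tilt",np.degrees(np.arcsin(d[1])).round(1))
for n in ("top","scene"):
    c=capture(n); Q=press(cloud(c)); cv2.imwrite(f"pics/{n}_{sys.argv[1]}.png",c["pixels"][:,:,::-1])
    # ram bar top
    m=(abs(Q[...,0])<12)&(abs(Q[...,1])<12)&(Q[...,2]>250)&(Q[...,2]<310); print(n,"ramtop",m.sum(),np.percentile(Q[m][:,2],[10,50,90]) if m.any() else 0)
    # bar near axis both sides: x 43..57
    y=Q[...,1]+28.5; z=Q[...,2]-190; r=np.hypot(y,z)
    for lo,hi,sg in ((25,70,-1),(45,115,1),(195,235,1)):
        m=(abs(Q[...,0]-50)<12)&(r>lo)&(r<hi)&(sg*y>0)&(abs(np.arctan2(sg*z,sg*y)-np.radians(-8))<.5); 
        if m.sum()>5: print(n,lo,hi,m.sum(),np.degrees(np.percentile(np.arctan2(sg*z[m],sg*y[m]),[5,50,95])).round(1), np.median(Q[m][:,0]))
E
python3 meas.py a
```

```text
tcp [ 49.7 140.7 152.2] r,ang 173.2 -7.0 0.2697938279677084 [-2.98457414  4.9962034   8.35042228] tilt -9.4
top ramtop 71 [270.71001691 282.43068347 286.40679018]
top 25 70 73 [-26.1 -16.9  -8.8] 49.17133196647129
top 45 115 87 [-7.2 -2.1  4.1] 49.72070264859853
scene ramtop 86 [255.8959064  277.1767128  283.86289833]
scene 25 70 89 [-22.6 -15.4  -3.9] 53.94902577034741
scene 45 115 115 [-8.5 -3.2  2.6] 53.174660145485156
scene 195 235 90 [-8.3 -5.1 -3.3] 55.41820885105524
```

Call:
play_rows --pt "0.03 -0.02 -0.17 -0.11 -0.17 0 -1" --pt "0.03 -0.02 -0.17 -0.11 -0.17 0 -1" --pt "0.04 -0.03 -0.17 -0.11 -0.17 0 -1" --pt "0.04 -0.03 -0.14 -0.11 -0.17 0 -1" --pt "0 0 0 0 0 0 -1" --pt "0 0 0 0 0 0 -1"

```text
time_s: 10.75
eef_pos: [556.1, 37.4, 126.2]
ee_rot: [0.12, 0.283, 0.951, -0.034]
force: [-3.7, 7.4, 9.6]
grip_width: 0.27
```

```bash
python3 meas.py b; python3 - <<'E'
import cv2
a=cv2.imread("pics/scene_b.png"); cv2.imwrite("pics/cr_b.png",cv2.resize(a[160:265,230:370],(800,600),interpolation=cv2.INTER_CUBIC))
E
```

```text
tcp [ 49.7 133.8 126.2] r,ang 173.1 -15.9 0.269726181057948 [-3.74082932  7.41637928  9.56492148] tilt -14.3
top ramtop 68 [270.30696288 279.79303505 283.36840696]
top 25 70 69 [-33.6 -26.  -15.6] 49.09078451043
top 45 115 89 [-15.7 -11.8  -5.3] 50.137930186006756
scene ramtop 80 [256.3346656  274.89830791 281.75164841]
scene 25 70 84 [-31.  -24.4 -14.6] 54.18355019541596
scene 45 115 116 [-17.8 -12.3  -7.3] 53.16736827671217
scene 195 235 84 [-17.  -13.9 -12. ] 56.47132608942587
```

View pics/cr_b.png

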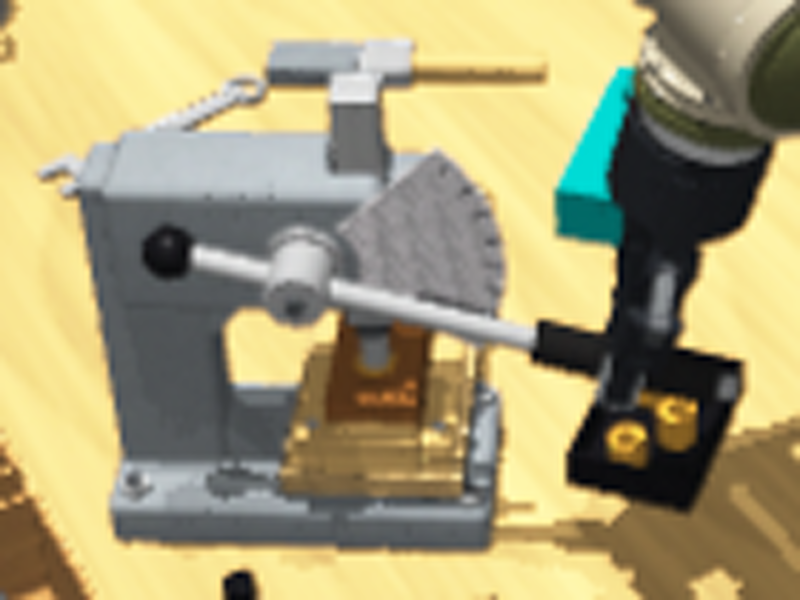

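The crop shows the bar over the lower part of the quadrant, the ram down on the bushing, and the block in the guide. TCP geometry gives a lever angle of about 0.993. I'll check this against the ram top's drop and confirm it's steady.

Call:
play_rows --pt "0 0 0 0 0 0 -1" --pt "0 0 0 0 0 0 -1" --pt "0 0 0 0 0 0 -1" --pt "0 0 0 0 0 0 -1" --pt "0 0 0 0 0 0 -1" --pt "0 0 0 0 0 0 -1"

```text
time_s: 11.35
eef_pos: [556.1, 37.5, 126.2]
ee_rot: [0.12, 0.283, 0.951, -0.034]
force: [-5.3, 7.7, 9.0]
grip_width: 0.275
```

```bash
python3 - <<'E'
from h import *
for n in ("top","scene"):
    Q0=press(np.load(n+".npz")["P"]); Q1=press(cloud(capture(n))); 
    def f(Q):
        m=(abs(Q[...,0])<9)&(abs(Q[...,1])<9)&(Q[...,2]>250); z=Q[m][:,2]; h=np.median(z[z>z.max()-12]); return h, np.median(z[abs(z-h)<4]), (abs(z-h)<4).sum()
    a,b=f(Q0),f(Q1); print(n,a,b,"lever",(a[1]-b[1])/16)
    # lever bar end tip orientation: points r 195-235
    for nm,Q in (("rest",Q0),("now",Q1)):
        y=Q[...,1]+28.5; z=Q[...,2]-190; r=np.hypot(y,z); an=np.degrees(np.arctan2(z,y))
        m=(abs(Q[...,0]-52)<14)&(r>112)&(r<135)&(y>0)&(an>-35)&(an<55); print(nm,m.sum(),np.percentile(an[m],[10,50,90]).round(1) if m.any() else 0)
s=sensors.sense(); print(s["eef_pos"],s["force"],s["dq"].round(4),s["time_s"])
E
python3 meas.py c
```

```text
top (np.float64(296.46226502271975), np.float64(296.47272817666317), np.int64(32)) (np.float64(280.46644047995835), np.float64(280.46644047995835), np.int64(28)) lever 1.000392981044051
rest 25 [42.  44.1 45.8]
now 34 [-15.6 -12.4 -10.2]
scene (np.float64(296.2796772157651), np.float64(296.2796772157651), np.int64(26)) (np.float64(280.2540574621789), np.float64(280.3084615910491), np.int64(23)) lever 0.9982009765447515
rest 41 [38.7 41.9 44.1]
now 48 [-16.3 -12.7 -10.5]
[556.09737505  37.46788539 126.27051529] [-4.25006452  7.641108    8.39153066] [-0.0004  0.0014 -0.002  -0.0026 -0.0017  0.0001] 11.45
tcp [ 49.7 133.9 126.3] r,ang 173.1 -15.8 0.2701456830434403 [-4.25006452  7.641108    8.39153066] tilt -14.3
top ramtop 71 [275.2597873  279.79143103 284.36058054]
top 25 70 72 [-30.9 -25.1 -15.3] 49.172690144757894
top 45 115 88 [-16.1 -11.2  -6.3] 50.01443558663175
scene ramtop 77 [255.06979553 277.11603365 282.04305727]
scene 25 70 84 [-31.2 -24.5 -14. ] 54.1428444636541
scene 45 115 115 [-17.  -12.1  -6.6] 53.64061626320984
scene 195 235 82 [-16.6 -13.9 -11.7] 56.876103707408426
```

Both cameras' ram drop gives a lever angle of 1.000 and 0.998, and TCP geometry gives 0.993. It is steady, so I'm handing in.

```bash
python3 -c "
from h import *
print(order.finish_job())"
```

```text
the job is handed in; nothing more can be done
None
```

I slid the block along the guide until it reached the end stop, then pulled the lever to the long line and handed the job in at about 11.5 s, still gripping it.

- **Block at the stop:** with shut fingers on its trailing end, the force climbed to about 69 N while the block stayed put. The wrist view afterwards put the bushing within about 1 mm of the ram axis. The trailing end measured about 1 mm off its expected place, which is within calibration error. I did not measure the block again after pressing, though the later scene crop still shows it in the guide.
- **Lever at the mark:** the ram's measured drop gives 1.000 rad from the top camera and 0.998 rad from the scene camera. The tool position gives about 0.993 rad.
- **Holding:** the last reading was steady, with about 12 N at the wrist and the grip at 0.27 opening (23 mm). The squeeze setting is 60 N.
- **Disagreements and gaps:** direct angles from the depth points on the bar were rougher, 10–13° below horizontal where the mark is 17.3°. Those points lie on the bar's upper surface rather than its centre line, so I did not rely on them. The bushing being flush is inferred from the ram height, because the ram hides it from view.

No bystander was touched on purpose. I saw none displaced in the views I took, but I did not measure their positions again at the end.

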